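Stand each round-bottom flask on its cork ring

ROBOT

A 6-joint arm with a two-finger parallel gripper is mounted at the origin on a cart in front of the work surface, level with it; the furniture and walls round the work are solid. World frame = base frame: x ahead of the robot, y to its left, z up, the work surface at z = 0. Lengths are in m, angles in degrees, forces in N, time in s.
With the tool pointing down it reaches from about 0.375 to 0.75 m from the base axis. Payload 9 kg.
Tool frame: the origin (TCP) lies between the finger pads; the fingertips stand tip_reach ahead of it and the grasp point (between the pads) lies 8 mm behind it (tip_reach is the distance from the TCP to the fingertips, in m); z points along the fingers, y is the line along which they close (so a half turn about z gives the same grasp; the last joint's range is limited). The gripper opens to 85 mm and grips with 20 to 120 N. Pads are 22 mm wide; open, the fingers measure 114 mm over their backs; the gripper's body (76 mm by 85 mm) begins 54 mm behind the grasp point. The pads swing forward as they close: fully open they stand 13 mm farther back than shut.
Start: joints at [64.246, 5.964, 5.575, 89.605, 0, 77.527], TCP at [0.138, 0.584, 0.242] pointing down, gripper open.
Joint ranges: [-171.21, 171.21], [-48.23, 106.86], [-62.78, 66.21], [-105.2, 120.99], [-86.42, 89.51], [-180, 180]. Speed limits (degrees/s): [127.2, 127.2, 147.25, 180, 180, 180].

INTERFACE

Orientations are given as [roll, pitch, yaw] about the fixed x, y, z axes, in that order (R = Rz(yaw) Ry(pitch) Rx(roll)).
In Python, from cell import * gives the robot as it stands. The module is installed in compiled form; this text tells all that it offers. Calls block until the motion is done:
- movep(position, orientation): joint-space move of the TCP to a pose.
- move_l(position, frame=None, velocity=0.15, force_limit=None): straight line of the TCP; frame=None keeps the orientation; velocity is the mean speed in m/s. With force_limit (N) it stops when the force on the tool has changed by that much, and returns True; else False.
- set_joints(angles): joint-space move.
- grip(opening, f_grip=None): finger opening in m; f_grip is the grip in N (None keeps the last); returns when the fingers have stopped.
- hold(seconds).
- ik(position, orientation): joint angles nearest the present ones, or None.
- get_state(): the state.
- camera(name): name is "side" or "top" or "wrist"; returns the picture (420x560x3 uint8, red, green, blue); there is no depth.
- camera_info(name): a dict with "mtx" (3x3 intrinsics, pixels), "R" (3x3) and "t" (3): a world point X has camera coordinates R X + t; the wrist camera has in their place "hand_eye" (4x4, takes a point from camera to tool coordinates, whose origin is the TCP and whose axes are the flange's). Camera axes: x right, y down, z forward; pixel columns grow to the right and rows downward; lengths in m; the calibration is good to about 2 mm. A picture is of the moment at which its call begins: read the wrist's pose just before it. camera_info takes no time and is no camera call.
A pose or a line that the arm cannot do raises IKError and nothing moves.
- hand_in(): hands the job in; it is judged then, once.
Trained networks look in the newest picture that a camera, given by its name, has taken for a name from the list of things; names that differ only in an ending like _2 or _b are one class to them, and where a whole thing is asked for, a point or a joint stands for the part that bears it (a point fixed in the world has none). Each returns a list of dicts, best first, with "p" (0 to 1); they miss things now and then, are a little off and sometimes report something else, mostly with a low value. They report only what shows in the picture. A call takes as long as a camera call. They do not tell look-alikes from the thing itself.
- find_in(camera, thing): "centre" ([x, y, z] in m, in world coordinates, good to about 4 mm: the middle of the surface that is visible of it).
- outline_of(camera, thing): "pixels" (420x560 bool, what is visible of it).
The state is a dict: "time_s": time; "joint_positions": joint angles; "joint_velocities": joint speeds; "tau": joint torques, N m; "position": TCP position; "tool_rot": TCP orientation; "ft_force": force on the tool from outside, world axes, zero at the start; "moment": the same for the moment, N m; "finger_gap": finger opening in m; "gripper_force": force on a finger pad.
Only numpy, scipy, OpenCV 4.12 (cv2) and the standard library are available. Lean on these libraries where they do the work, as an engineer would, in place of code of your own. Each camera call takes 0.05 s, during which the arm holds its last target. There are 200 camera calls.

TASK

The four stoppered round-bottom flasks have come over in the blue carrier, and they cannot stand on the bench by themselves. Move each one to the cork ring of its own size (smallest flask on the smallest ring, and so on up to the largest), set down gently, neck up, so that its bulb sits well home in the ring, and let go. It is glass: do not drop a flask or knock one against another, and leave the rings where they lie and the other things on the bench alone.

Things in the scene. Friction and masses are not known exactly. Their poses are not given: they have to be found in the camera images.
- flask_25: smallest amber round-bottom flask, white stopper: bulb 42 mm across, neck 18 mm across (rim bead 2 mm more), rim 56 mm and stopper top 70 mm above the bulb centre, 35 g. Origin: bulb centre; z up the neck. Grip the neck 46 mm above the origin, from any side. Origin is 39 mm above the bench seated in its ring, 52 mm at the start in the fixed blue carrier (200 x 200 x 40 mm)
- flask_50: second smallest amber round-bottom flask, yellow stopper: bulb 51 mm across, neck 21 mm across (rim bead 2 mm more), rim 64 mm and stopper top 78 mm above the bulb centre, 50 g. Origin: bulb centre; z up the neck. Grip the neck 53 mm above the origin, from any side. Origin is 39 mm above the bench seated in its ring, 59 mm at the start in the fixed blue carrier (200 x 200 x 40 mm)
- flask_100: second largest amber round-bottom flask, green stopper: bulb 64 mm across, neck 24 mm across (rim bead 2 mm more), rim 74 mm and stopper top 88 mm above the bulb centre, 75 g. Origin: bulb centre; z up the neck. Grip the neck 61 mm above the origin, from any side. Origin is 42 mm above the bench seated in its ring, 67 mm at the start in the fixed blue carrier (200 x 200 x 40 mm)
- flask_250: largest amber round-bottom flask, red stopper: bulb 85 mm across, neck 28 mm across (rim bead 2 mm more), rim 90 mm and stopper top 104 mm above the bulb centre, 140 g. Origin: bulb centre; z up the neck. Grip the neck 76 mm above the origin, from any side. Origin is 49 mm above the bench seated in its ring, 79 mm at the start in the fixed blue carrier (200 x 200 x 40 mm)
- ring_25: smallest of four loose cork rings, outside 60 mm, bore 32 mm, 25 mm high, flat on the bench; for the smallest flask (white stopper). Origin: centre of its underside, on the bench; z up. It weighs 30 g and can be pushed along
- ring_50: second smallest of four loose cork rings, outside 72 mm, bore 43 mm, 25 mm high, flat on the bench; for the second smallest flask (yellow stopper). Origin: centre of its underside, on the bench; z up. It weighs 54 g and can be pushed along
- ring_100: second largest of four loose cork rings, outside 84 mm, bore 54 mm, 25 mm high, flat on the bench; for the second largest flask (green stopper). Origin: centre of its underside, on the bench; z up. It weighs 78 g and can be pushed along
- ring_250: largest of four loose cork rings, outside 104 mm, bore 70 mm, 25 mm high, flat on the bench; for the largest flask (red stopper). Origin: centre of its underside, on the bench; z up. It weighs 118 g and can be pushed along
- cover_slips: bystander: small blue and white box of cover glasses, 31 x 32 x 18 mm, behind the rings; origin: centre of its underside. Leave alone
- timer: bystander: white lab timer, 66 x 66 x 18 mm, lying flat behind the rings; origin: centre of its underside. Leave alone
Mind the look-alikes: they are no part of the job. Leave any turquoise look-alike of the ring_100 alone.

How it is judged:
By the outcome, as a careful person would: the job done as asked, in the order asked, and still so for the second after the job is handed in, with the robot touching nothing.
It also fails if it takes over 112 s, if anything falls off the work surface, if the arm or the gripper's body presses on something with over 40 N, if the wrist force passes 120 N, or if a joint passes its speed limit or range.

## Working session

There is one attempt and no reset: what is moved stays moved. The work goes in short steps, each a Python script; the robot and the scene stay as the last script left them, time stands still between calls to the robot, and variables do not carry over. Pictures are saved under pics/ and viewed, at most 14 in all, crops included, and the job is handed in when it is done.

```bash
mkdir -p pics; python3 - <<'E'
from cell import *
import cv2,numpy as np
for n in ("top","side"):
    cv2.imwrite(f"pics/{n}0.png",camera(n)[:,:,::-1])
    for t in ["flask_25","flask_50","flask_100","flask_250","ring_25","ring_50","ring_100","ring_250"]:
        print(n,t,[(np.round(d["centre"],3).tolist(),round(d["p"],2)) for d in find_in(n,t)][:5])
s=get_state();print(s["position"],s["tool_rot"],s["time_s"],[k for k in s])
print({k:np.round(v,3).tolist() for k,v in camera_info("top").items() if k!="name"}, camera_info("wrist"))
try: print(tip_reach)
except Exception as e: print(e)
E
```

```text
top flask_25 [([0.474, 0.341, 0.086], 0.68), ([0.588, 0.232, 0.068], 0.67), ([0.583, 0.344, 0.084], 0.53)]
top flask_50 [([0.474, 0.341, 0.086], 0.68), ([0.588, 0.232, 0.068], 0.67), ([0.583, 0.344, 0.084], 0.53)]
top flask_100 [([0.474, 0.341, 0.086], 0.68), ([0.588, 0.232, 0.068], 0.67), ([0.583, 0.344, 0.084], 0.53)]
top flask_250 [([0.474, 0.341, 0.086], 0.68), ([0.588, 0.232, 0.068], 0.67), ([0.583, 0.344, 0.084], 0.53)]
top ring_25 [([0.464, -0.124, 0.024], 0.85), ([0.462, -0.715, 0.024], 0.81), ([0.446, -0.268, 0.02], 0.75), ([0.474, -0.548, 0.025], 0.74), ([0.49, 0.026, 0.026], 0.7)]
top ring_50 [([0.464, -0.124, 0.024], 0.85), ([0.462, -0.715, 0.024], 0.81), ([0.446, -0.268, 0.02], 0.75), ([0.474, -0.548, 0.025], 0.74), ([0.49, 0.026, 0.026], 0.7)]
top ring_100 [([0.464, -0.124, 0.024], 0.85), ([0.462, -0.715, 0.024], 0.81), ([0.446, -0.268, 0.02], 0.75), ([0.474, -0.548, 0.025], 0.74), ([0.49, 0.026, 0.026], 0.7)]
top ring_250 [([0.464, -0.124, 0.024], 0.85), ([0.462, -0.715, 0.024], 0.81), ([0.446, -0.268, 0.02], 0.75), ([0.474, -0.548, 0.025], 0.74), ([0.49, 0.026, 0.026]
[... 1460 characters left out ...]
[[455.541, 0.0, 284.468], [0.0, 455.541, 207.668], [0.0, 0.0, 1.0]], 'R': [[0.005, -1.0, -0.006], [-0.991, -0.004, -0.137], [0.137, 0.007, -0.991]], 't': [-0.164, 0.564, 1.644]} {'mtx': array([[297.22114588,   0.        , 278.66441047],
       [  0.        , 297.22114588, 205.90811045],
       [  0.        ,   0.        ,   1.        ]]), 'hand_eye': array([[-4.23615345e-04, -9.63024642e-01, -2.69412989e-01,
         6.83989118e-02],
       [ 9.99999345e-01, -1.21372547e-04, -1.13851346e-03,
        -2.15516450e-04],
       [ 1.06371718e-03, -2.69413294e-01,  9.63024063e-01,
        -1.30879208e-01],
       [ 0.00000000e+00,  0.00000000e+00,  0.00000000e+00,
         1.00000000e+00]])}
0.011
```

View pics/top0.png

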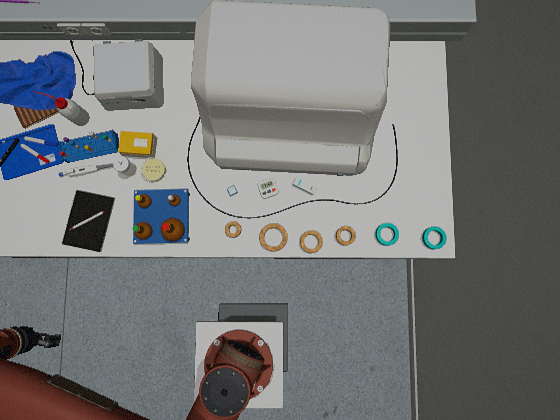

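View pics/side0.png

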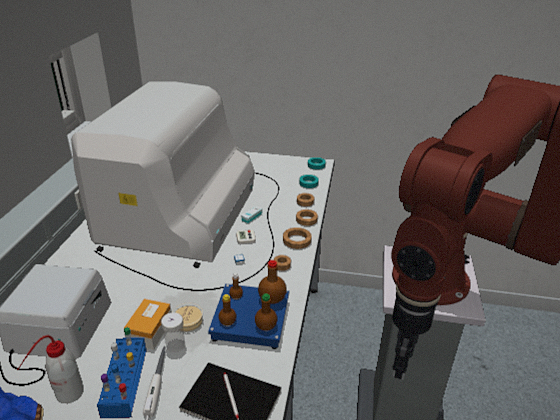

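Top view: the stoppers are red (167,227), green (136,229), yellow (140,198) and white (174,197) in the carrier. The cork rings are at (233,230) small, (273,237) largest, (311,241) second largest and (345,236) second smallest. The ring look-alikes are the turquoise ones at (387,234) and (434,238), which I'm excluding. Next I'll measure each flask and ring from straight above with the wrist camera.

```bash
cat > h.py <<'E'
from cell import *
import cv2,numpy as np,json
from scipy.spatial.transform import Rotation as Rn
YAW=135; D=[180,0,YAW]
u=np.array([np.cos(np.radians(YAW)),np.sin(np.radians(YAW))])
def cam_pose():
    s=get_state(); T=np.eye(4); T[:3,:3]=Rn.from_euler("xyz",s["tool_rot"],degrees=True).as_matrix(); T[:3,3]=s["position"]
    i=camera_info("wrist"); return T@i["hand_eye"],i["mtx"]
def to_plane(px,C,K,z):
    r=np.c_[px,np.ones(len(px))]@np.linalg.inv(K).T@C[:3,:3].T
    return C[:2,3]+r[:,:2]*((z-C[2,3])/r[:,2])[:,None]
def project(P,C,K):
    c=C[:3,:3].T@(np.array(P)-C[:3,3]); c=K@c; return c[:2]/c[2]
def look(xy,z=.24):
    for zz in (z,z-.03,z-.06):
        try: movep([*(np.array(xy)-.0684*u),zz],D); break
        except IKError: print("ik",xy,zz)
    hold(.1); C,K=cam_pose(); return camera("wrist"),C,K
HS={"ring":((5,50,50),(25,255,255)),"flask_25":((0,0,140),(179,60,255)),"flask_50":((22,130,90),(35,255,255)),"flask_100":((40,80,30),(90,255,255)),"flask_250":((0,190,100),(4,255,255))}
def circle(im,C,K,kind,xy,z):
    hsv=cv2.cvtColor(im,cv2.COLOR_RGB2HSV); m=cv2.inRange(hsv,*map(np.array,HS[kind]))
    cs=[c[:,0] for c in cv2.findContours(m,cv2.RETR_EXTERNAL,cv2.CHAIN_APPROX_NONE)[0] if len(c)>20]
    p=project([*xy,z],C,K)
    if not cs: return None,p
    c=min(cs,key=lambda c:np.hypot(*(c.mean(0)-p)))
    w=to_plane(c.astype(float),C,K,z); e=cv2.fitEllipse((w*1e4).astype(np.float32))
    return (np.array(e[0])/1e4,np.array(e[1])/1e4),p
E
cat > meas.py <<'E'
from h import *
T={"flask_25":(.59,.25,.122),"flask_50":(.584,.361,.137),"flask_100":(.472,.357,.155),"flask_250":(.474,.255,.183),
"ring_25":(.485,.032,.025),"ring_250":(.463,-.118,.025),"ring_100":(.444,-.26,.025),"ring_50":(.463,-.39,.025)}
out={};tiles=[]
for n,(x,y,z) in T.items():
    im,C,K=look((x,y),.28 if n[0]=="f" else .2)
    r,p=circle(im,C,K,n if n[0]=="f" else "ring",(x,y),z)
    print(n,r and np.round(r,4).tolist(),np.round(p),round(get_state()["time_s"],1))
    v=im.copy(); 
    if r:
        out[n]=r[0].tolist(); q=project([*r[0],z],C,K); cv2.drawMarker(v,tuple(int(a) for a in q),(255,0,255),0,20)
    cv2.imwrite(f"pics/w_{n}.png",im[:,:,::-1]); tiles.append(cv2.resize(v,(200,150)))
json.dump(out,open("pos.json","w"))
cv2.imwrite("pics/m1.png",np.vstack([np.hstack(tiles[:4]),np.hstack(tiles[4:])])[:,:,::-1])
E
python3 meas.py
```

```text
flask_25 [[0.6603, 0.1584], [0.3812, 0.5401]] [279. 123.] 3.3
flask_50 [[0.5869, 0.3515], [0.0145, 0.0158]] [279. 122.] 4.0
flask_100 [[0.4779, 0.3475], [0.019, 0.0192]] [279. 121.] 4.7
flask_250 None [279. 122.] 5.3
ring_25 [[0.488, 0.028], [0.0576, 0.0578]] [278. 123.] 6.4
ring_250 [[0.4596, -0.1231], [0.1012, 0.1014]] [278. 123.] 7.2
ring_100 [[0.4431, -0.2631], [0.0814, 0.0815]] [278. 123.] 8.0
ring_50 [[0.4663, -0.3911], [0.0694, 0.0697]] [278. 123.] 8.7
```

View pics/m1.png

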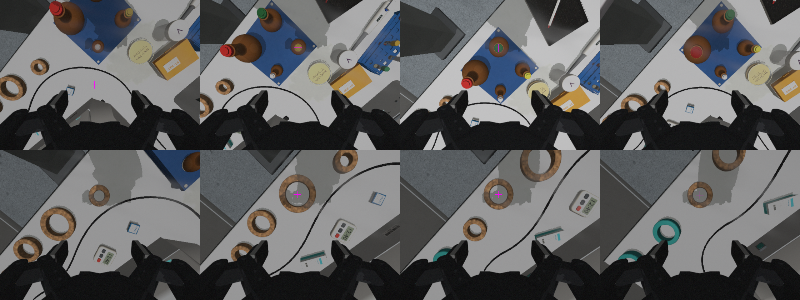

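View pics/w_flask_25.png

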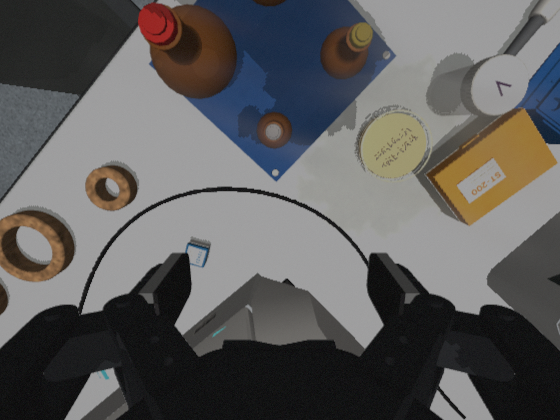

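View pics/w_flask_250.png

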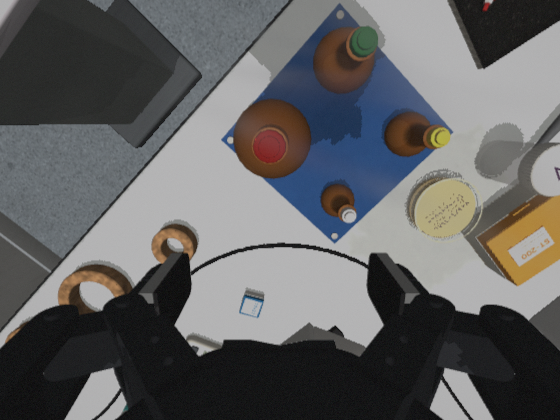

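The picks match the description: white (273,130) and red (270,145) stoppers sit in the carrier, and the cork rings are the right sizes. I'll re-threshold those two stoppers, which were in the arm's shadow.

```bash
cat > re.py <<'E'
E
rm re.py; python3 - <<'E'
from h import *
i=camera_info("wrist");K=i["mtx"];pos=json.load(open("pos.json"))
for n,x,y,z,p,f in (("flask_25",.59,.25,.122,(273,130),lambda h:(h[...,1]<110)&(h[...,2]>70)),("flask_250",.474,.255,.183,(270,145),lambda h:(h[...,1]>170)&((h[...,0]<4)|(h[...,0]>174)))):
    im=cv2.imread(f"pics/w_{n}.png")[:,:,::-1].copy(); h=cv2.cvtColor(im,cv2.COLOR_RGB2HSV)
    print(n,h[p[1],p[0]])
    T=np.eye(4);T[:3,:3]=Rn.from_euler("xyz",D,degrees=True).as_matrix();T[:3,3]=[*(np.array([x,y])-.0684*u),.28]
    m=f(h).astype(np.uint8)*255; w=np.zeros_like(m);cv2.circle(w,p,30,255,-1);m&=w
    c=max(cv2.findContours(m,0,1)[0],key=len)[:,0]
    q=to_plane(c.astype(float),T@i["hand_eye"],K,z);e=cv2.minEnclosingCircle((q*1e4).astype(np.float32))
    pos[n]=(np.array(e[0])/1e4).tolist();print(pos[n],e[1]/1e4*2,len(c),c.min(0),c.max(0))
json.dump(pos,open("pos.json","w"));print({k:np.round(v,4).tolist() for k,v in pos.items()})
s=get_state();print(s["position"],s["ft_force"],s["finger_gap"],s["time_s"])
# reach check
for n,z in (("flask_25",.098),("flask_50",.112),("flask_100",.128),("flask_250",.155)):
    print(n,[ik([*pos[n],zz],D) is not None for zz in (z-.008,.25,.28,.30,.33)],[ik([*pos[n.replace("flask","ring")],zz],D) is not None for zz in (.07,.28,.33)])
E
```

```text
flask_25 [ 11  16 131]
[0.597805859375, 0.24283193359375] 0.042070266723632815 172 [258 122] [301 149]
flask_250 [  0 152 129]
[0.48292548828125, 0.23321591796875] 0.0205962158203125 63 [254 146] [280 162]
{'flask_25': [0.5978, 0.2428], 'flask_50': [0.5869, 0.3515], 'flask_100': [0.4779, 0.3475], 'ring_25': [0.488, 0.028], 'ring_250': [0.4596, -0.1231], 'ring_100': [0.4431, -0.2631], 'ring_50': [0.4663, -0.3911], 'flask_250': [0.4829, 0.2332]}
[ 0.51188238 -0.4370714   0.20054249] [ 0.27475026 -0.98178598 -0.10724635] 0.08565354591357217 8.7167
flask_25 [True, True, True, True, True] [True, True, True]
flask_50 [True, True, True, True, True] [True, True, True]
flask_100 [True, True, True, True, True] [True, True, True]
flask_250 [True, True, True, True, True] [True, True, True]
```

```bash
python3 - <<'E'
import cv2,numpy as np
a=cv2.imread("pics/w_flask_25.png")[95:165,240:310];b=cv2.imread("pics/w_flask_250.png")[110:180,235:305]
cv2.imwrite("pics/z.png",np.hstack([cv2.resize(x,(350,350),interpolation=0) for x in(a,b)]))
E
```

```text
(no output)
```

View pics/z.png

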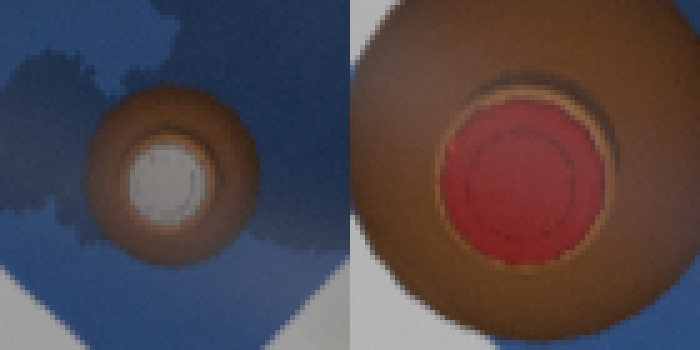

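```bash
cat >> h.py <<'E'
SP={"25":(.052,.039,.046,.018),"50":(.059,.039,.053,.021),"100":(.067,.042,.061,.024),"250":(.079,.049,.076,.028)}
HI=.32
def pick(k,xy):
    o,s,g,d=SP[k]; z=o+g-.008
    movep([*xy,HI],D); grip(d+.032)
    move_l([*xy,z+.05],velocity=.25); F0=get_state()["ft_force"]
    print("down",move_l([*xy,z],velocity=.08,force_limit=8))
    grip(d-.01,30); hold(.15); st=get_state(); print("gap",st["finger_gap"],st["gripper_force"],st["position"])
    move_l([*xy,z+.03],velocity=.05); move_l([*xy,HI],velocity=.2)
    hold(.1); st=get_state(); print("lifted gap",st["finger_gap"],"dF",st["ft_force"]-F0,st["time_s"])
def place(k,xy):
    o,s,g,d=SP[k]; z=s+g-.008
    move_l([*xy,HI],velocity=.3); move_l([*xy,z+.03],velocity=.2); hold(.2)
    print("contact",move_l([*xy,z-.003],velocity=.02,force_limit=2.0),get_state()["position"][2]-z)
def release(k,xy):
    o,s,g,d=SP[k]
    grip(d+.03); hold(.1); p=get_state()["position"]
    move_l([p[0],p[1],p[2]+.05],velocity=.08); move_l([*xy,HI],velocity=.3); print("t",get_state()["time_s"])
E
python3 - <<'E'
from h import *
i=camera_info("wrist");K=i["mtx"];pos=json.load(open("pos.json"))
for n,x,y,z,p in (("flask_25",.59,.25,.122,(273.2,132)),("flask_250",.474,.255,.183,(269.6,146.6))):
    T=np.eye(4);T[:3,:3]=Rn.from_euler("xyz",D,degrees=True).as_matrix();T[:3,3]=[*(np.array([x,y])-.0684*u),.28]
    pos[n]=to_plane(np.array([p],float),T@i["hand_eye"],K,z)[0].tolist(); print(n,pos[n])
json.dump(pos,open("pos.json","w"))
pick("25",pos["flask_25"]); place("25",pos["ring_25"])
cv2.imwrite("pics/p25w.png",camera("wrist")[:,:,::-1]);cv2.imwrite("pics/p25s.png",camera("side")[200:400,180:380,::-1].repeat(3,0).repeat(3,1))
E
```

```text
flask_25 [0.5921203946603094, 0.239819945015832]
flask_250 [0.48125750865168954, 0.23740340838016563]
down False
gap 0.016552509692804977 29.784514904022217 [0.5924944  0.23990491 0.0905123 ]
lifted gap 0.016975227398323956 dF [-1.09547096 -0.31597446 -0.31332056] 15.7917
contact True 0.0009194411802313507
```

View pics/p25w.png

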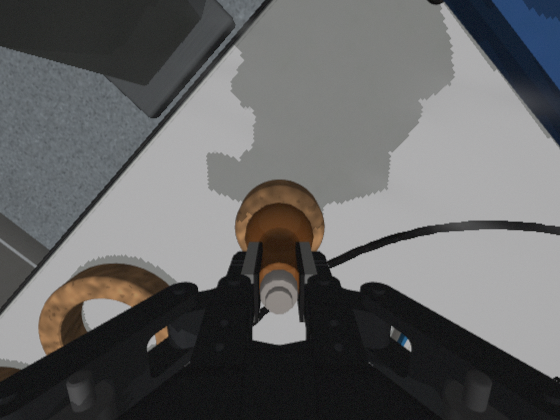

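View pics/p25s.png

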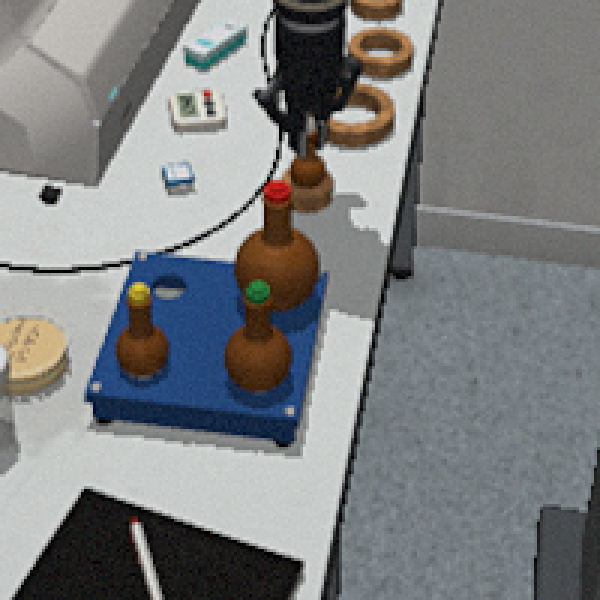

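The bulb at (280,225) is in the smallest ring, and nothing else was disturbed. I'll press lightly, release and check.

```bash
python3 - <<'E'
from h import *
pos=json.load(open("pos.json"));p=pos["ring_25"]
print(move_l([*p,SP["25"][1]+.038-.0005],velocity=.02,force_limit=4),get_state()["position"][2]-.077)
release("25",p)
im,C,K=look(p,.2); cv2.imwrite("pics/r25.png",im[30:230,180:380,::-1].repeat(2,0).repeat(2,1))
print(circle(im,C,K,"ring",p,.025))
E
```

```text
False 2.0118725644294178e-05
t 21.85
((array([0.48763232, 0.02811059]), array([0.0575967 , 0.05776183])), array([278.44424945, 122.018745  ]))
```

View pics/r25.png

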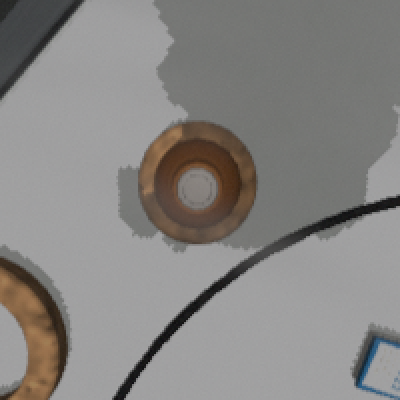

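White flask is upright, concentric in its ring (197,187 in the crop), and the ring hasn't moved. Next are the 50 and the 100.

```bash
cat > run.py <<'E'
from h import *
import sys
pos=json.load(open("pos.json")); tiles=[]
for k in sys.argv[1:]:
    o,s,g,d=SP[k]; p=pos["ring_"+k]
    pick(k,pos["flask_"+k])
    assert abs(get_state()["finger_gap"]-d)<.003
    place(k,p); z=s+g-.008
    dz=get_state()["position"][2]-z
    if dz>.004: print("high",dz); break
    print(move_l([*p,z-.0005],velocity=.02,force_limit=4),get_state()["position"][2]-z)
    release(k,p); im,C,K=look(p,.2); tiles.append(im[20:240,170:390])
    r=circle(im,C,K,"ring",p,.025)[0]; print(k,"ring",r[0]-p,r[1],"force",get_state()["ft_force"])
cv2.imwrite(f"pics/r{sys.argv[1]}.png",np.hstack(tiles)[:,:,::-1].repeat(2 if len(tiles)<2 else 1,0).repeat(2 if len(tiles)<2 else 1,1))
E
python3 run.py 50 100
```

```text
down False
gap 0.020237132133612345 29.75355327129364 [0.58726747 0.35158623 0.10459179]
lifted gap 0.019827995623431703 dF [ 1.0455477   0.17097278 -1.42228546] 28.3583
contact True 0.0005570515145613408
False 0.00021564528340323186
t 35.9917
50 ring [ 0.00024297 -0.00033484] [0.06944683 0.06962582] force [ 0.57025971 -0.27230715  0.52412206]
down False
gap 0.02338941675887153 29.847290217876434 [0.47821591 0.34766606 0.12056776]
lifted gap 0.02283703926301756 dF [-0.64019369 -0.06440389 -0.25998687] 43.6917
contact True 0.0006684359410938923
False 0.0003800533676638074
t 50.7667
100 ring [ 1.94335938e-05 -2.27050781e-05] [0.0814382  0.08148246] force [ 0.72146771 -0.01456431  1.06696555]
```

```bash
python3 run.py 250
```

```text
down False
gap 0.027079702833628105 29.702520668506622 [0.48157883 0.23748447 0.14753097]
lifted gap 0.027133890937211535 dF [-0.50612203 -0.60511664 -2.27134197] 57.45
contact True 0.0007384965612385608
False 0.00045221361211456035
t 63.5
250 ring [ 2.41210937e-05 -3.94287109e-06] [0.10121735 0.1013645 ] force [ 0.20214244 -0.7135092   0.14500256]
```

View pics/r50.png

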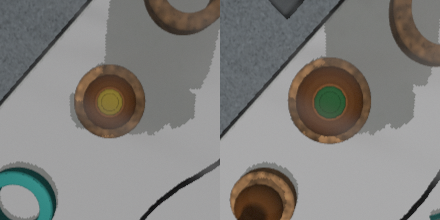

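Yellow (109,101) and green (330,101) both sit centred in their cork rings. One last overall look.

```bash
python3 - <<'E'
from h import *
movep([.45,.25,.32],D); hold(.3)
a=camera("side")[150:330,180:360].repeat(2,0).repeat(2,1); b=camera("top")[160:270,210:390].repeat(2,0).repeat(2,1)
v=np.zeros((360,720,3),np.uint8); v[:,:360]=a; v[:220,360:]=b
cv2.imwrite("pics/fin.png",v[:,:,::-1])
E
```

```text
(no output)
```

View pics/fin.png

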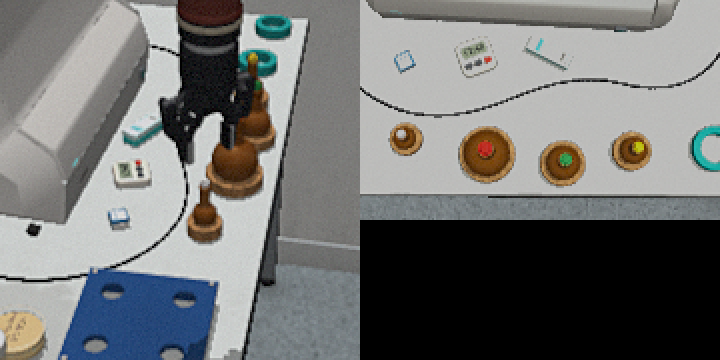

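View pics/r250.png

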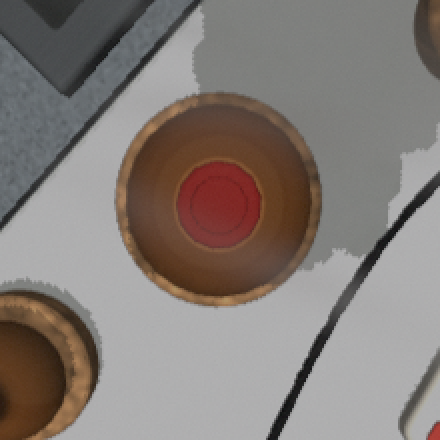

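All four flasks stand upright in their own rings, and the carrier is empty. The timer, cover slips and turquoise rings are undisturbed, and the arm is clear of everything.

```bash
python3 -c "
from cell import *
print(hand_in())"
```

```text
the job is handed in; nothing more can be done
None
```

The job is handed in: all four flasks stand neck up in their own cork rings (no ring shifted by more than about 0.5 mm), the last was released at about 64 s of the 112 s allowed, and the other things on the bench were left alone.

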